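Fill the gaps in the pot tray and peel off a cover for it

TASK

Set the two spare pots from the white tray into the two empty sockets of the black pot tray, and leave the pots already in it and the other things on the bench alone. Then peel the top cover off the tight, sticky nested stack by lifting one corner, raising its tab corner a good 2 to 3 cm while the opposite corner still sits in the stack, so that the next cover stays behind. Bring it over the pot tray and finish still holding it there, level, squarely lined up above the pots with the long sides together and about 10 cm of air between pots and cover, so that I can mist the pots before it goes down.

Things in the scene. Friction and masses are not known exactly. Their poses are not given: they have to be found in the camera images.
- tray: black plastic shuttle tray, 216 x 146 mm, 28 mm high, fixed to the bench, with six round sockets in 3 columns along its x (long side) and 2 rows along its y, 70 mm apart. Origin at the centre of its underside, x along the long side, z up. Socket floors are 3 mm above the bench; a seated pot stands 30 mm proud of the tray, its rim 58 mm above the bench
- cell_1 (a point): centre of the floor of socket 1 of the tray (3 mm above the bench); the socket's mouth is 41 mm across, 28 mm above the bench, so the tapered pot has about 1.5 mm of play a side when seated. Four sockets hold pots, two are empty; which ones differs
- cell_2 (a point): centre of the floor of socket 2 of the tray (3 mm above the bench); the socket's mouth is 41 mm across, 28 mm above the bench, so the tapered pot has about 1.5 mm of play a side when seated. Four sockets hold pots, two are empty; which ones differs
- cell_3 (a point): centre of the floor of socket 3 of the tray (3 mm above the bench); the socket's mouth is 41 mm across, 28 mm above the bench, so the tapered pot has about 1.5 mm of play a side when seated. Four sockets hold pots, two are empty; which ones differs
- cell_4 (a point): centre of the floor of socket 4 of the tray (3 mm above the bench); the socket's mouth is 41 mm across, 28 mm above the bench, so the tapered pot has about 1.5 mm of play a side when seated. Four sockets hold pots, two are empty; which ones differs
- cell_5 (a point): centre of the floor of socket 5 of the tray (3 mm above the bench); the socket's mouth is 41 mm across, 28 mm above the bench, so the tapered pot has about 1.5 mm of play a side when seated. Four sockets hold pots, two are empty; which ones differs
- cell_6 (a point): centre of the floor of socket 6 of the tray (3 mm above the bench); the socket's mouth is 41 mm across, 28 mm above the bench, so the tapered pot has about 1.5 mm of play a side when seated. Four sockets hold pots, two are empty; which ones differs
- pot_1: grey plastic growing pot filled with clay pebbles: tapered foot 30 mm across, straight rim band 44 mm across and 14 mm tall at the top, 55 mm tall, about 70 g; origin at the centre of its underside, z up. It already stands in one of the tray's sockets
- pot_2: grey plastic growing pot filled with clay pebbles: tapered foot 30 mm across, straight rim band 44 mm across and 14 mm tall at the top, 55 mm tall, about 70 g; origin at the centre of its underside, z up. It already stands in one of the tray's sockets
- pot_3: grey plastic growing pot filled with clay pebbles: tapered foot 30 mm across, straight rim band 44 mm across and 14 mm tall at the top, 55 mm tall, about 70 g; origin at the centre of its underside, z up. It already stands in one of the tray's sockets
- pot_4: grey plastic growing pot filled with clay pebbles: tapered foot 30 mm across, straight rim band 44 mm across and 14 mm tall at the top, 55 mm tall, about 70 g; origin at the centre of its underside, z up. It already stands in one of the tray's sockets
- spare_1: spare grey plastic growing pot filled with clay pebbles: tapered foot 30 mm across, straight rim band 44 mm across and 14 mm tall at the top, 55 mm tall, about 70 g; origin at the centre of its underside, z up. It stands upright in the shallow white tray, pot underside 4 mm above the bench; that tray is 250 x 140 mm with walls 16 mm high
- spare_2: spare grey plastic growing pot filled with clay pebbles: tapered foot 30 mm across, straight rim band 44 mm across and 14 mm tall at the top, 55 mm tall, about 70 g; origin at the centre of its underside, z up. It stands upright in the shallow white tray, pot underside 4 mm above the bench; that tray is 250 x 140 mm with walls 16 mm high
- stack: the two lowest covers of a nested stack of four equal covers, fixed to the bench. Origin at the centre of the lowest rim on the bench, x along the long side, z up. The covers nest 12 mm apart, with about 1.5 mm of play between the skirts: the second one from the top has its origin 24 mm above this one, the top one 36 mm
- cover_top: the top cover: white formed plastic, plate 200 x 132 mm, flared skirt about 216 x 148 mm at the rim, 24 mm high, about 90 g. Origin at the centre of its rim plane (underside), x along the long side, z up; pinch tab at the -x, +y corner. It sticks: springy lugs of the cover below grip its four ribs by friction until each is lifted about 6 mm. Peeled it takes about 10 N at the tab, pulled straight more
- tab (a point): middle of the top cover's pinch tab, at (-78, 44, 38) mm in its frame: an upright ridge 40 mm long, 20 mm wide, 26 mm high on the plate (this point is 14 mm above the plate), its length along (1, -1) in the cover's frame, so fingers close on it along (1, 1). The nearest raised things on the plate, 10 mm high buttons, are 40 mm or more from it
- opposite_corner (a point): the plate corner of the top cover diagonally opposite the tab, at (95, -61, 24) mm in its frame, on top of the plate
- cover_second: the second cover from the top, the same as the top one and nested under it (its tab lies inside the top one's); it sits twice as firmly in the stack. Its origin likewise at the centre of its rim plane
- second_tab (a point): middle of the pinch tab of the second cover, at (-78, 44, 38) mm in that cover's frame
- beaker: glass beaker, 54 mm across and 75 mm tall, a bystander; origin at the centre of its underside
- bottle: white bottle with a black cap, 60 mm across and 150 mm tall, a bystander; origin at the centre of its underside
- meter: white and blue pen meter, about 175 x 31 x 21 mm, lying on the bench, a bystander; origin under its middle

How it is judged:
By the outcome, as a careful person would: the job done as asked, in the order asked, and still so for the second after the job is handed in, while the arm keeps its last pose, push and grip.
It also fails if it takes over 72 s, if anything falls off the work surface, if the arm or the gripper's body presses on something with over 40 N, if the wrist force passes 120 N, or if a joint passes its speed limit or range.

ROBOT

A 6-joint arm with a two-finger parallel gripper is mounted at the origin on the work surface. World frame = base frame: x ahead of the robot, y to its left, z up, the work surface at z = 0. Lengths are in m, angles in rad, forces in N, time in s.
With the tool pointing down it reaches from about 0.3 to 0.875 m from the base axis. Payload 6.4 kg.
Tool frame: the origin (TCP) lies at the very end of the fingers, on their centre line; the grasp point (between the pads) lies 19 mm behind it; y points along the fingers, z is the direction in which the jaws open and shut, and the axes are right-handed (so a half turn about y gives the same grasp; the last joint's range is limited). The gripper opens to 88 mm and grips with 3 to 60 N. Pads are 18 mm wide; open, the fingers measure 123 mm over their backs; the gripper's body (75 mm by 187 mm) begins 45 mm behind the grasp point.
Start: joints at [1.065, 0.181, 1.607, -0, 1.354, -0.206], TCP at [0.17, 0.549, 0.239] pointing down, gripper open.
Joint ranges: [-2.99, 2.99], [-0.89, 2.07], [0.3, 2.58], [-1.14, 4.28], [0, 2.63], [-3.12, 3.12]. Speed limits (rad/s): [2.57, 2.57, 3.01, 3.14, 3.14, 3.14].

INTERFACE

Orientations are given as a rotation vector (axis times angle).
In Python, from station import ctrl, imaging, models gives the robot as it stands.
- The arm moves only by the tool servo_tool, never from a script. Its arguments are lists of equal length, an entry for each row: "xyz": the shift along the tool's x, y, z normalised to -1 to 1, where 1 is 40 mm, a list of three; "turn": the turn, a rotation vector about the tool's x, y, z normalised to -1 to 1, where 1 is 0.1 rad, a list of three; "jaw": the gripper's target within -1 to 1 (fully open at 1, half-way at 0, shut at -1). In form: {"xyz": [[dx, dy, dz], ...], "turn": [[wx, wy, wz], ...], "jaw": [jaw, ...]}. A call has 1 to 5 rows; each row shifts and turns the commanded pose from where the row before left it, along the tool's axes as they then stand; what a row does not reach is not made up. A row lasts 1/10 s, in which the tool goes at most 50 mm and 8.59 degrees, less where a joint would pass 70% of its speed; a pose out of reach is approached as far as the arm can. A call with a number of a shift or a turn outside -1 to 1 is refused whole. A call with a gripper value outside its range is refused whole. The fingers move at their own pace and stop on an object; "newtons" is the grip in N (left out, the last holds). Time passes only in rows, so rows that do not move let the fingers close. It gives the time, the measured TCP pose, the force and the opening at its end, in the units of the state.
- ctrl.read_state(): the state, without advancing time (a new reading comes with each control period).
- imaging.snapshot(name): name is "scene" or "top" or "wrist"; returns a dict with "img" (384x512x3 uint8, red, green, blue), "K" (3x3 intrinsics, pixels), "extrinsics" (4x4, takes a point from camera to world coordinates). Camera axes: x right, y down, z forward; pixel columns grow to the right and rows downward; lengths in m; the calibration is good to about 2 mm. A picture is of the moment at which its call begins. There is no depth.
- ctrl.hand_in(): hands the job in, once; it reports no verdict.
Trained networks look in the newest picture that a camera, given by its name, has taken for a name from the list of things; names that differ only in an ending like _2 or _b are one class to them, and where a whole thing is asked for, a point or a joint stands for the part that bears it (a point fixed in the world has none). Each returns a list of dicts, best first, with "p" (0 to 1); they miss things now and then, are a little off and sometimes report something else, mostly with a low value. They report only what shows in the picture. A call takes as long as a camera call.
- models.trace(camera, label): "pixels" (384x512 bool, what is visible of it) and "extent" ([left, top, right, bottom] in pixels, round what is visible of it).
- models.spot_point(camera, label): "uv" ([column, row] in pixels: a listed point, or the origin of a listed thing).
The state is a dict: "time": time; "joint_pos": joint angles; "joint_vel": joint speeds; "effort": joint torques, N m; "tool_pos": TCP position; "tcp_rot": TCP orientation; "wrist_force": force on the tool from outside, world axes, zero at the start; "ft_torque": the same for the moment, N m; "grip_width": finger opening in m.
Only numpy, scipy, OpenCV 4.12 (cv2) and the standard library are available. Lean on these libraries where they do the work, as an engineer would, in place of code of your own. Each camera call takes 0.05 s, during which the arm holds its last target.

## Working session

There is one attempt and no reset: what is moved stays moved. The work goes in short steps, Python scripts to look and compute and a tool call to move; the robot and the scene stay as the last step left them, time stands still between calls to the robot, and variables do not carry over. Pictures are saved under pics/ and viewed, and the job is handed in when it is done.

Besides the shell and the picture viewer there is one more tool, called after "Call:" by a JSON object that holds its "fn" and its "kwargs", one argument or row to a line. servo_tool: Moves the arm, as the interface text tells. Scaled input: -1 to 1 covers 40 mm each way for a shift and 0.1 rad each way for a turn. Its arguments: {"type":"object","properties":{"xyz":{"type":"array"},"turn":{"type":"array"},"jaw":{"type":"array"},"newtons":{"type":"number"}},"required":["xyz","turn","jaw"]}

```bash
ls; mkdir -p pics; cat > h.py <<'E'
import numpy as np, cv2
from station import ctrl, imaging, models
from scipy.spatial.transform import Rotation as R
def snap(n,f=None):
    s=imaging.snapshot(n)
    if f: cv2.imwrite('pics/'+f,cv2.cvtColor(s['img'],cv2.COLOR_RGB2BGR))
    return s
def ray(s,uv,z):
    K=np.array(s['K']);T=np.array(s['extrinsics'])
    d=T[:3,:3]@np.linalg.solve(K,[uv[0],uv[1],1.]);o=T[:3,3]
    return o+d*(z-o[2])/d[2]
def proj(s,p):
    K=np.array(s['K']);T=np.array(s['extrinsics'])
    c=T[:3,:3].T@(np.array(p)-T[:3,3]);q=K@c;return q[:2]/q[2]
def toolstep(p,Rt=None):
    "remaining move to world tcp p in tool units"
    st=ctrl.read_state();M=R.from_rotvec(st['tcp_rot'])
    return M.inv().apply(np.array(p)-st['tool_pos'])/0.04
E
python3 - <<'E'
from h import *
np.set_printoptions(precision=4,suppress=True)
st=ctrl.read_state();print(st);print(R.from_rotvec(st['tcp_rot']).as_matrix())
for n in ['scene','top','wrist']:
    s=snap(n,n+'0.png');print(n,s['K'],s['extrinsics'])
E
```

```text
pics
{'time': 0.0, 'joint_pos': array([ 1.0647,  0.1815,  1.608 , -0.    ,  1.3538, -0.2063]), 'joint_vel': array([-0.0015, -0.0008,  0.0025,  0.0001,  0.0008,  0.0012]), 'effort': array([ -0.0025, -43.3873, -34.1835,   0.07  ,   0.0384,  -0.0002]), 'tool_pos': array([0.1695, 0.5489, 0.2378]), 'tcp_rot': array([-1.5596,  0.2358, -0.2349]), 'wrist_force': array([ 0.5528,  0.1988, -0.3722]), 'ft_torque': array([0.0211, 0.0399, 0.0148]), 'grip_width': 0.08780302127789907}
[[ 0.9554 -0.0008  0.2953]
 [-0.2953 -0.0015  0.9554]
 [-0.0003 -1.     -0.0017]]
scene [[449.3241   0.     258.0858]
 [  0.     449.3241 189.5519]
 [  0.       0.       1.    ]] [[ 0.1806  0.7224 -0.6675  1.2718]
 [ 0.9835 -0.1266  0.1291 -0.1601]
 [ 0.0087 -0.6798 -0.7333  0.8892]
 [ 0.      0.      0.      1.    ]]
top [[409.5921   0.     257.1075]
 [  0.     409.5921 188.4684]
 [  0.       0.       1.    ]] [[ 0.0076 -0.9965  0.0836  0.4769]
 [-0.9994 -0.0103 -0.0326 -0.0093]
 [ 0.0334 -0.0833 -0.996   1.0461]
 [ 0.      0.      0.      1.    ]]
wrist [[284.5798   0.     256.6018]
 [  0.     284.5798 191.9453]
 [  0.       0.       1.    ]] [[ 0.2951  0.9235  0.2452  0.1066]
 [ 0.9555 -0.2847 -0.0775  0.5689]
 [-0.0018  0.2571 -0.9664  0.3831]
 [ 0.      0.      0.      1.    ]]
```

View pics/scene0.png

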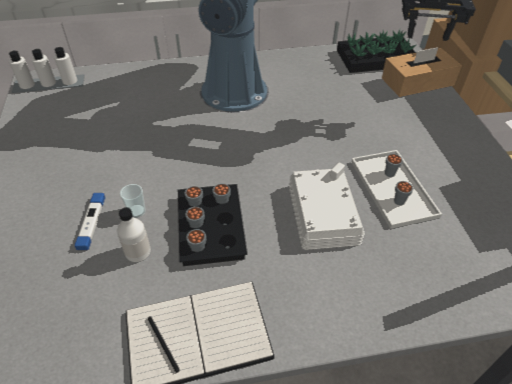

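View pics/top0.png

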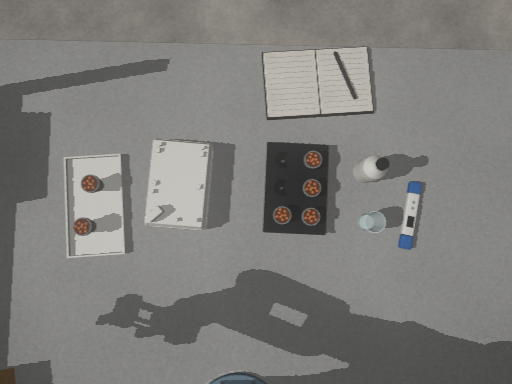

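```bash
python3 - <<'E'
from h import *
np.set_printoptions(precision=4,suppress=True)
z={'tray':0,'cell_1':.003,'spare_1':.004,'pot_1':.003,'stack':0,'cover_top':.036,'tab':.036+.038,'opposite_corner':.060,'beaker':0,'bottle':0,'meter':0}
for n in ['top','scene']:
    s=snap(n)
    for k,h in z.items():
        for d in models.spot_point(n,k):
            if d['p']>.25: print(n,k,round(d['p'],2),np.round(d['uv'],1),ray(s,d['uv'],h)[:2])
E
```

```text
top tray 0.8 [291.5 187.5] [ 0.568  -0.1321]
top tray 0.63 [365.6 222.3] [ 0.4803 -0.3232]
top cell_1 0.86 [277.1 216.7] [ 0.4928 -0.095 ]
top cell_1 0.86 [280.1 192.2] [ 0.5554 -0.1025]
top cell_1 0.83 [312.7 187.9] [ 0.5673 -0.1864]
top cell_1 0.83 [305.  162.6] [ 0.6326 -0.1667]
top cell_1 0.81 [284.8 164.3] [ 0.6276 -0.1144]
top cell_1 0.6 [304.6 215.1] [ 0.4974 -0.1653]
top spare_1 0.78 [ 91.9 228.6] [0.4593 0.369 ]
top spare_1 0.64 [ 95.4 184.1] [0.5711 0.3648]
top pot_1 0.77 [281.3 216.5] [ 0.4934 -0.1057]
top pot_1 0.67 [309.7 163.9] [ 0.6294 -0.1788]
top pot_1 0.67 [310.  218.1] [ 0.4899 -0.1792]
top pot_1 0.49 [311.1 185.3] [ 0.574  -0.1823]
top cover_top 0.9 [178.6 183.8] [0.5711 0.1511]
top tab 0.76 [152.8 212.2] [0.4999 0.2038]
top tab 0.55 [179.4 183.3] [0.5688 0.1432]
top tab 0.26 [366.9 223. ] [ 0.4784 -0.3041]
top opposite_corner 0.64 [207.9 145.3] [0.6636 0.0787]
top opposite_corner 0.51 [280.6 188.8] [ 0.5594 -0.0986]
top beaker 0.65 [367.6 221.5] [ 0.4824 -0.3284]
top bottle 0.97 [362.  167.3] [ 0.6226 -0.3158]
top bottle 0.51 [297.2 188.5] [ 0.5656 -0.1468]
top m
[... 445 characters left out ...]
pare_1 0.69 [397.7 199. ] [0.5634 0.3533]
scene spare_1 0.51 [387.3 174.8] [0.4731 0.3598]
scene pot_1 0.87 [195.5 205.8] [ 0.4937 -0.1746]
scene pot_1 0.84 [221.6 202.5] [ 0.4941 -0.1064]
scene pot_1 0.78 [199.3 227.5] [ 0.5667 -0.1715]
scene pot_1 0.63 [196.8 248.8] [ 0.63   -0.1834]
scene cover_top 0.63 [325.9 205.8] [0.5793 0.1478]
scene cover_top 0.34 [136.3 209.5] [ 0.5094 -0.3195]
scene tab 0.58 [335.1 170.1] [0.4968 0.1918]
scene opposite_corner 0.62 [311.6 228.1] [0.6593 0.0868]
scene opposite_corner 0.53 [200.6 246.3] [ 0.6659 -0.1729]
scene beaker 0.64 [136.6 208.8] [ 0.475  -0.3254]
scene bottle 0.61 [137.  252.9] [ 0.6149 -0.3245]
scene meter 0.56 [ 93.8 220.6] [ 0.496  -0.4316]
```

```bash
python3 - <<'E'
from h import *
np.set_printoptions(precision=4,suppress=True)
s=snap('top');im=cv2.cvtColor(s['img'],cv2.COLOR_RGB2BGR)
a=cv2.resize(im[130:270,50:225],None,fx=4,fy=4,interpolation=cv2.INTER_CUBIC);cv2.imwrite('pics/a.png',a)
a=cv2.resize(im[130:250,250:430],None,fx=4,fy=4,interpolation=cv2.INTER_CUBIC);cv2.imwrite('pics/b.png',a)
for n in ['top','scene']:
    if n=='scene': s=snap(n)
    for k,h in [('tray',.028),('cover_top',.050),('pot_1',.058),('spare_1',.059),('beaker',.04),('bottle',.1)]:
        for d in models.trace(n,k):
            if d['p']<.3: continue
            c,_=cv2.findContours(d['pixels'].astype(np.uint8),0,1);c=max(c,key=cv2.contourArea)
            P=np.array([ray(s,q[0],h)[:2]*1000 for q in c],np.float32)
            print(n,k,round(d['p'],2),d['extent'],cv2.minAreaRect(P))
E
```

```text
top tray 0.62 [263.5, 140.7, 325.0, 234.4] ((565.2573852539062, -140.6978759765625), (157.26480102539062, 227.5099639892578), 87.55821990966797)
top tray 0.4 [73.1, 216.1, 94.9, 238.4] ((465.2942199707031, 378.9681701660156), (47.09805679321289, 50.29391860961914), 46.82163619995117)
top cover_top 0.96 [145.7, 139.4, 216.6, 228.7] ((570.0415649414062, 148.46429443359375), (149.07594299316406, 213.5012664794922), 86.01011657714844)
top pot_1 0.74 [303.4, 150.3, 320.5, 168.4] ((632.4067993164062, -176.85658264160156), (41.84218215942383, 42.16011047363281), 89.88452911376953)
top pot_1 0.71 [273.7, 206.9, 290.5, 222.1] ((497.3360290527344, -101.1302261352539), (36.150367736816406, 36.36448669433594), 0.4367803633213043)
top pot_1 0.56 [304.2, 177.0, 320.6, 194.7] ((563.5316772460938, -174.1492919921875), (44.63267517089844, 45.25485610961914), 45.26742935180664)
top pot_1 0.55 [304.4, 207.7, 319.3, 222.2] ((493.0831604003906, -172.66854858398438), (39.18168258666992, 43.10081481933594), 45.02396011352539)
top spare_1 0.84 [70.3, 215.7, 96.8, 238.1] ((465.7001953125, 369.48431396484375)
[... 1857 characters left out ...]
 234.0, 362.6, 243.8] ((699.6982421875, 126.17293548583984), (132.62913513183594, 9.44976806640625), 84.6342544555664)
scene spare_1 0.62 [393.7, 180.9, 412.9, 205.3] ((589.55078125, 344.5531005859375), (44.99272918701172, 92.13035583496094), 63.93164825439453)
scene spare_1 0.33 [178.3, 181.7, 249.8, 265.0] ((596.56298828125, -143.001953125), (152.0106964111328, 234.38250732421875), 87.79523468017578)
scene beaker 0.76 [120.2, 181.8, 143.8, 216.7] ((480.3133544921875, -327.618408203125), (117.39532470703125, 53.80801773071289), 6.162360191345215)
scene bottle 0.87 [119.0, 206.1, 154.1, 263.5] ((634.9297485351562, -316.78564453125), (158.1361846923828, 57.03619384765625), 13.151838302612305)
```

View pics/a.png

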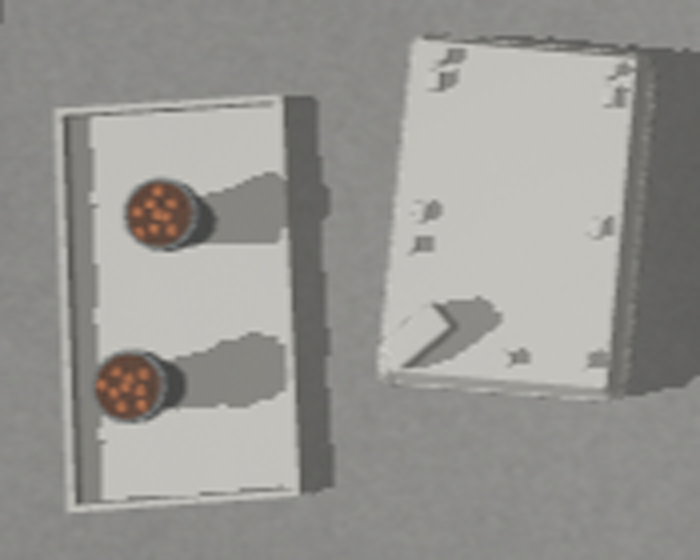

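View pics/b.png

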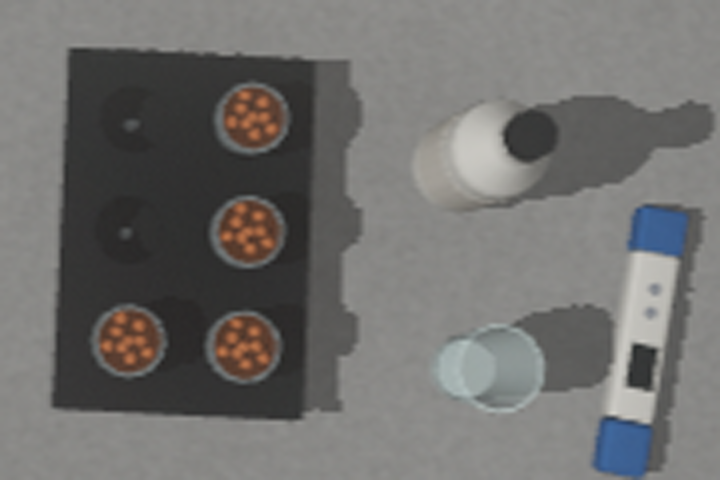

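```bash
python3 - <<'E'
from h import *
np.set_printoptions(precision=1,suppress=True)
s=snap('top')
f=lambda x,y,ox,oy,z:ray(s,((x+.5)/4-.5+ox,(y+.5)/4-.5+oy),z)[:2]*1000
B=lambda x,y,z:f(x,y,250,130,z)
A=lambda x,y,z:f(x,y,50,130,z)
print('pots',[B(*q,.058) for q in [(252,118),(248,232),(245,347),(128,341)]])
print('cells floor',[B(*q,.003) for q in [(130,118),(127,232)]],[B(*q,.028) for q in [(130,118),(127,232)]])
t=np.array([B(*q,.028) for q in [(70,48),(315,60),(302,418),(53,408)]]);print('tray',t,t.mean(0))
print('spares',[A(*q,.059) for q in [(163,214),(129,387)]])
t=np.array([A(*q,.060) for q in [(415,40),(637,52),(610,388),(382,376)]]);print('cover',t,t.mean(0))
print('tab',A(420,335,.086))
t=np.array([A(*q,.016) for q in [(55,108),(315,97),(330,490),(70,510)]]);print('white',t,t.mean(0))
E
```

```text
pots [array([ 633.2, -177.1]), array([ 563.2, -174.4]), array([ 493.4, -172.4]), array([ 496.4, -101.4])]
cells floor [array([ 640.9, -107.5]), array([ 567.2, -105.7])] [array([ 637. , -105.1]), array([ 565. , -103.4])]
tray [[ 681.1  -67.1]
 [ 675.6 -222.5]
 [ 450.1 -212.8]
 [ 455.2  -57.8]] [ 565.5 -140. ]
spares [array([568.4, 357. ]), array([465.3, 372.7])]
cover [[675.6 210.5]
 [670.2  76.5]
 [466.8  89. ]
 [472.9 224.2]] [571.4 150. ]
tab [496.9 196.9]
white [[638.2 442.4]
 [647.3 281.7]
 [402.5 264.3]
 [389.5 421.8]] [519.4 352.5]
```

```bash
cat >> h.py <<'E'
def Rt(psi):
    p=np.radians(psi);c,s=np.cos(p),np.sin(p)
    return np.array([[s,0,c],[-c,0,s],[0,-1,0]],float)
def plan(x,y,z,psi):
    st=ctrl.read_state();M=R.from_rotvec(st['tcp_rot']).as_matrix()
    d=M.T@(np.array([x,y,z])/1000-st['tool_pos'])/.04
    w=R.from_matrix(M.T@Rt(psi)).as_rotvec()/.1
    d2=Rt(psi).T@(np.array([x,y,z])/1000-st['tool_pos'])/.04
    print('t',round(st['time'],2),'pos',np.round(st['tool_pos']*1000,1),'shift now',np.round(d,2),'turn',np.round(w,2),'shift after turn',np.round(d2,2),'F',np.round(st['wrist_force'],1),'g',round(st['grip_width']*1000,1))
E
python3 -c "
from h import *
plan(465.3,372.7,120,43.1)"
```

```text
t 2.1 pos [169.8 549.4 238.7] shift now [ 8.36  2.97 -2.04] turn [0.   5.19 0.  ] shift after turn [8.27 2.97 2.38] F [-0.2 -0.5 -0.2] g 88.5
```

Call:
{"fn": "servo_tool", "kwargs": {
  "xyz": [
    [0,0,0],
    [0,0,0],
    [0,0,0],
    [0,0,0],
    [0,0,0]
  ],
  "turn": [
    [0,1,0],
    [0,1,0],
    [0,1,0],
    [0,1,0],
    [0,1,0]
  ],
  "jaw": [1,1,1,1,1]
}}

```text
time: 2.6
tool_pos: [0.1698, 0.5494, 0.2387]
tcp_rot: [-1.478, 0.628, -0.628]
wrist_force: [0.2, -0.6, 0.5]
grip_width: 0.0879
```

```bash
python3 -c "
from h import *
plan(465.3,372.7,120,43.1)"
```

```text
t 2.6 pos [169.8 549.4 238.7] shift now [8.31 2.97 2.26] turn [ 0.    0.15 -0.  ] shift after turn [8.27 2.97 2.38] F [ 0.2 -0.6  0.5] g 87.9
```

Call:
{"fn": "servo_tool", "kwargs": {
  "xyz": [
    [0.83,0.2,0.23],
    [0.83,0.2,0.23],
    [0.83,0.2,0.23],
    [0.83,0.2,0.23],
    [0.83,0.2,0.23]
  ],
  "turn": [
    [0,0.15,0],
    [0,0,0],
    [0,0,0],
    [0,0,0],
    [0,0,0]
  ],
  "jaw": [1,1,1,1,1]
}}

```text
time: 3.1
tool_pos: [0.3185, 0.4598, 0.1986]
tcp_rot: [-1.475, 0.636, -0.637]
wrist_force: [-0.6, -0.4, 0.2]
grip_width: 0.0878
```

Call:
{"fn": "servo_tool", "kwargs": {
  "xyz": [
    [0.83,0.2,0.23],
    [0.83,0.2,0.23],
    [0.83,0.2,0.23],
    [0.83,0.2,0.23],
    [0.83,0.2,0.23]
  ],
  "turn": [
    [0,0,0],
    [0,0,0],
    [0,0,0],
    [0,0,0],
    [0,0,0]
  ],
  "jaw": [1,1,1,1,1]
}}

```text
time: 3.6
tool_pos: [0.4659, 0.3705, 0.1585]
tcp_rot: [-1.475, 0.637, -0.637]
wrist_force: [0.4, -0.2, 0.4]
grip_width: 0.0882
```

```bash
python3 -c "
from h import *
plan(465.3,372.7,120,43.1)
s=snap('wrist','w1.png')
print(proj(s,[.4653,.3727,.059]),proj(s,[.5684,.357,.059]))
M=R.from_rotvec(ctrl.read_state()['tcp_rot']).as_matrix()
print(M.T@np.array(s['extrinsics'])[:3,:3])
"
```

```text
t 3.6 pos [465.9 370.5 158.5] shift now [-0.05  0.96  0.03] turn [-0.    0.04 -0.  ] shift after turn [-0.05  0.96  0.03] F [ 0.4 -0.2  0.4] g 88.2
[257.64556077 190.8253025 ] [324.25809088 273.34324929]
[[-3.08867092e-03  9.66932821e-01  2.55012511e-01]
 [-5.86909906e-04 -2.55015436e-01  9.66936804e-01]
 [ 9.99995058e-01  2.83688022e-03  1.35516121e-03]]
```

View pics/w1.png

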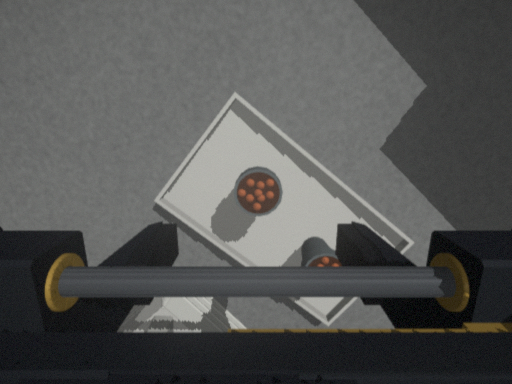

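Call:
{"fn": "servo_tool", "kwargs": {
  "xyz": [
    [-0.05,0.8,0.05],
    [0,0.8,0],
    [0,0.8,0],
    [0,0.74,0],
    [0,0,0]
  ],
  "turn": [
    [0,0,0],
    [0,0,0],
    [0,0,0],
    [0,0,0],
    [0,0,0]
  ],
  "jaw": [1,1,1,0.3,0]
}}

```text
time: 4.15
tool_pos: [0.4615, 0.3725, 0.0288]
tcp_rot: [-1.482, 0.642, -0.633]
wrist_force: [-0.8, -0.5, -0.8]
grip_width: 0.0741
```

Call:
{"fn": "servo_tool", "kwargs": {
  "xyz": [
    [0,0,0],
    [0,0,0],
    [0,0,0],
    [0,0,0],
    [0,0,0]
  ],
  "turn": [
    [0,0,0],
    [0,0,0],
    [0,0,0],
    [0,0,0],
    [0,0,0]
  ],
  "jaw": [-0.1,-0.3,-0.3,-0.3,-0.3],
  "newtons": 12
}}

```text
time: 4.65
tool_pos: [0.4658, 0.3747, 0.0347]
tcp_rot: [-1.473, 0.635, -0.638]
wrist_force: [-0.4, -1.0, 5.6]
grip_width: 0.0432
```

Call:
{"fn": "servo_tool", "kwargs": {
  "xyz": [
    [0,-0.2,0],
    [0,-0.6,0],
    [0,-0.9,0],
    [0,-0.9,0],
    [0,-0.9,0]
  ],
  "turn": [
    [0,0,0],
    [0,0,0],
    [0,0,0],
    [0,0,0],
    [0,0,0]
  ],
  "jaw": [-0.3,-0.3,-0.3,-0.3,-0.3]
}}

```text
time: 5.15
tool_pos: [0.4644, 0.3739, 0.1746]
tcp_rot: [-1.476, 0.637, -0.636]
wrist_force: [1.0, -0.8, -0.4]
grip_width: 0.0432
```

```bash
python3 -c "
from h import *
plan(635.6,-107.1,190,43.1)
s=snap('wrist','w2.png')
"
```

```text
t 5.15 pos [464.4 373.9 174.6] shift now [11.69 -0.38 -5.14] turn [ 0.01  0.04 -0.  ] shift after turn [11.71 -0.39 -5.09] F [ 1.  -0.8 -0.4] g 43.2
```

View pics/w2.png

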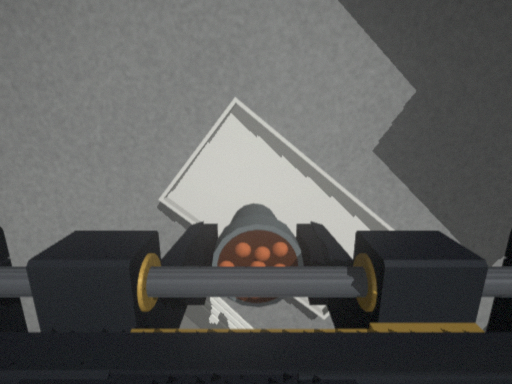

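Call:
{"fn": "servo_tool", "kwargs": {
  "xyz": [
    [0.4,-0.1,-0.17],
    [0.75,-0.1,-0.33],
    [0.75,-0.1,-0.33],
    [0.75,-0.1,-0.33],
    [0.75,0,-0.33]
  ],
  "turn": [
    [0,0.04,0],
    [0,0,0],
    [0,0,0],
    [0,0,0],
    [0,0,0]
  ],
  "jaw": [-0.3,-0.3,-0.3,-0.3,-0.3]
}}

```text
time: 5.7
tool_pos: [0.514, 0.232, 0.1884]
tcp_rot: [-1.476, 0.641, -0.639]
wrist_force: [1.1, -0.1, -1.2]
grip_width: 0.0435
```

Call:
{"fn": "servo_tool", "kwargs": {
  "xyz": [
    [0.75,0,-0.33],
    [0.75,0,-0.33],
    [0.75,0,-0.33],
    [0.75,0,-0.33],
    [0.75,0,-0.33]
  ],
  "turn": [
    [0,0,0],
    [0,0,0],
    [0,0,0],
    [0,0,0],
    [0,0,0]
  ],
  "jaw": [-0.3,-0.3,-0.3,-0.3,-0.3]
}}

```text
time: 6.2
tool_pos: [0.5677, 0.0773, 0.1877]
tcp_rot: [-1.476, 0.642, -0.638]
wrist_force: [0.6, 0.3, -0.4]
grip_width: 0.0432
```

Call:
{"fn": "servo_tool", "kwargs": {
  "xyz": [
    [0.75,0,-0.33],
    [0.75,0,-0.33],
    [0.75,0,-0.33],
    [0.75,0,-0.33],
    [0.75,0,-0.33]
  ],
  "turn": [
    [0,0,0],
    [0,0,0],
    [0,0,0],
    [0,0,0],
    [0,0,0]
  ],
  "jaw": [-0.3,-0.3,-0.3,-0.3,-0.3]
}}

```text
time: 6.7
tool_pos: [0.6217, -0.0771, 0.1876]
tcp_rot: [-1.475, 0.643, -0.638]
wrist_force: [0.8, 0.3, -1.3]
grip_width: 0.0431
```

```bash
python3 -c "
from h import *
plan(635.6,-107.1,130,43.1)
"
```

```text
t 6.7 pos [621.7 -77.1 187.6] shift now [ 0.79  1.44 -0.26] turn [ 0.02 -0.01 -0.02] shift after turn [ 0.78  1.44 -0.26] F [ 0.8  0.3 -1.3] g 43.1
```

Call:
{"fn": "servo_tool", "kwargs": {
  "xyz": [
    [0.4,0.5,-0.13],
    [0.39,0.5,-0.13],
    [0,0.44,0],
    [0,0,0],
    [0,0,0]
  ],
  "turn": [
    [0,0,0],
    [0,0,0],
    [0,0,0],
    [0,0,0],
    [0,0,0]
  ],
  "jaw": [-0.3,-0.3,-0.3,-0.3,-0.3]
}}

```text
time: 7.2
tool_pos: [0.6356, -0.1054, 0.1305]
tcp_rot: [-1.475, 0.642, -0.638]
wrist_force: [-0.2, 0.7, -0.3]
grip_width: 0.0432
```

```bash
python3 -c "
from h import *
plan(635.6,-107.1,80,43.1)
s=snap('wrist','w3.png')
for p in [(.6356,-.1071,.028),(.5656,-.1045,.028),(.6332,-.1771,.058),(.5632,-.1744,.058)]: print(p,proj(s,p))
"
```

```text
t 7.2 pos [ 635.6 -105.4  130.5] shift now [ 0.03  1.26 -0.03] turn [ 0.01 -0.01 -0.02] shift after turn [ 0.03  1.26 -0.03] F [-0.2  0.7 -0.3] g 43.2
(0.6356, -0.1071, 0.028) [255.38788969 193.66361268]
(0.5656, -0.1045, 0.028) [197.77570146 137.69692269]
(0.6332, -0.1771, 0.058) [196.58890489 259.48286242]
(0.5632, -0.1744, 0.058) [131.66170441 203.06476305]
```

View pics/w3.png

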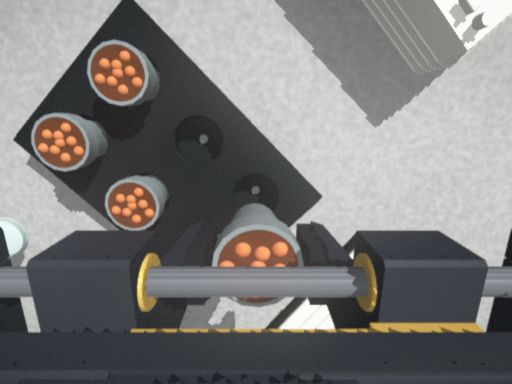

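Call:
{"fn": "servo_tool", "kwargs": {
  "xyz": [
    [0.03,0.7,-0.03],
    [0,0.5,0],
    [0,0.4,0],
    [0,0.3,0],
    [0,0,0]
  ],
  "turn": [
    [0,0,0],
    [0,0,0],
    [0,0,0],
    [0,0,0],
    [0,0,0]
  ],
  "jaw": [-0.3,-0.3,-0.3,-0.3,-0.3]
}}

```text
time: 7.75
tool_pos: [0.6358, -0.1065, 0.0542]
tcp_rot: [-1.475, 0.642, -0.638]
wrist_force: [-0.8, 0.0, -1.3]
grip_width: 0.0435
```

Call:
{"fn": "servo_tool", "kwargs": {
  "xyz": [
    [0,0.2,0],
    [0,0.15,0],
    [0,0.1,0],
    [0,0.06,0],
    [0,0,0]
  ],
  "turn": [
    [0,0,0],
    [0,0,0],
    [0,0,0],
    [0,0,0],
    [0,0,0]
  ],
  "jaw": [-0.3,-0.3,-0.3,-0.3,-0.3]
}}

```text
time: 8.25
tool_pos: [0.6366, -0.1069, 0.0348]
tcp_rot: [-1.474, 0.64, -0.639]
wrist_force: [0.5, -0.4, -0.9]
grip_width: 0.0432
```

```bash
python3 -c "
from h import *
plan(635.6,-107.1,33.7,43.1)
"
```

```text
t 8.25 pos [ 636.6 -106.9   34.8] shift now [-0.01  0.03 -0.02] turn [ 0. -0. -0.] shift after turn [-0.01  0.03 -0.02] F [ 0.5 -0.4 -0.9] g 43.2
```

Call:
{"fn": "servo_tool", "kwargs": {
  "xyz": [
    [0,0.04,0],
    [0,0.03,0],
    [0,0,0]
  ],
  "turn": [
    [0,0,0],
    [0,0,0],
    [0,0,0]
  ],
  "jaw": [-0.3,-0.3,-0.3]
}}

```text
time: 8.55
tool_pos: [0.6376, -0.1076, 0.0338]
tcp_rot: [-1.475, 0.638, -0.641]
wrist_force: [-1.6, -0.7, 5.8]
grip_width: 0.0431
```

Contact; release gently and rise.

Call:
{"fn": "servo_tool", "kwargs": {
  "xyz": [
    [0,0,0],
    [0,0,0],
    [0,0,0],
    [0,0,0],
    [0,-0.3,0]
  ],
  "turn": [
    [0,0,0],
    [0,0,0],
    [0,0,0],
    [0,0,0],
    [0,0,0]
  ],
  "jaw": [0.2,0.5,0.8,1,1]
}}

```text
time: 9.05
tool_pos: [0.6352, -0.1064, 0.0427]
tcp_rot: [-1.475, 0.643, -0.637]
wrist_force: [-0.5, 0.4, -0.2]
grip_width: 0.0806
```

Call:
{"fn": "servo_tool", "kwargs": {
  "xyz": [
    [0,-0.6,0],
    [0,-0.9,0],
    [0,-0.9,0],
    [0,-0.9,0],
    [0,0,0]
  ],
  "turn": [
    [0,0,0],
    [0,0,0],
    [0,0,0],
    [0,0,0],
    [0,0,0]
  ],
  "jaw": [1,1,1,1,1]
}}

```text
time: 9.55
tool_pos: [0.6403, -0.1081, 0.1841]
tcp_rot: [-1.474, 0.63, -0.649]
wrist_force: [0.5, -0.7, 0.8]
grip_width: 0.0881
```

```bash
python3 -c "
from h import *
plan(568.4,357,190,43.1)
s=snap('wrist','w4.png')
for p in [(.6356,-.1071,.058),(.5656,-.1045,.028),(.6332,-.1771,.058),(.5632,-.1744,.058)]: print(p,proj(s,p))
"
```

```text
t 9.55 pos [ 640.3 -108.1  184.1] shift now [-9.72 -0.21  6.63] turn [-0.05 -0.    0.1 ] shift after turn [-9.72 -0.15  6.63] F [ 0.5 -0.7  0.8] g 88.1
(0.6356, -0.1071, 0.058) [253.01126539 180.74785928]
(0.5656, -0.1045, 0.028) [205.14406619 127.07099808]
(0.6332, -0.1771, 0.058) [204.61770109 227.97645675]
(0.5632, -0.1744, 0.058) [151.48575815 180.52108575]
```

View pics/w4.png

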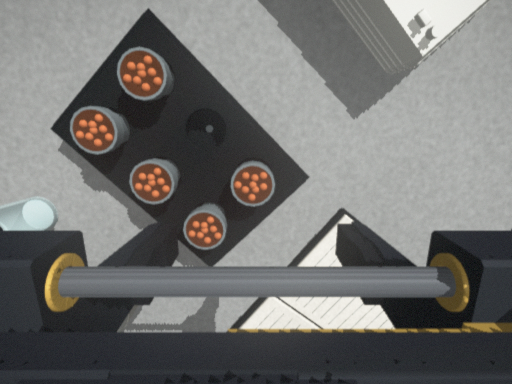

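Call:
{"fn": "servo_tool", "kwargs": {
  "xyz": [
    [-0.5,0,0.34],
    [-0.76,0,0.52],
    [-0.76,0,0.52],
    [-0.76,0,0.52],
    [-0.76,0,0.52]
  ],
  "turn": [
    [0,0,0.1],
    [0,0,0],
    [0,0,0],
    [0,0,0],
    [0,0,0]
  ],
  "jaw": [1,1,1,1,1]
}}

```text
time: 10.1
tool_pos: [0.6095, 0.064, 0.1763]
tcp_rot: [-1.471, 0.649, -0.631]
wrist_force: [-0.3, 0.4, 0.0]
grip_width: 0.0884
```

Call:
{"fn": "servo_tool", "kwargs": {
  "xyz": [
    [-0.76,0,0.52],
    [-0.76,0,0.52],
    [-0.76,0,0.52],
    [-0.76,0,0.52],
    [-0.76,0,0.52]
  ],
  "turn": [
    [0,0,0],
    [0,0,0],
    [0,0,0],
    [0,0,0],
    [0,0,0]
  ],
  "jaw": [1,1,1,1,1]
}}

```text
time: 10.6
tool_pos: [0.5815, 0.2459, 0.1778]
tcp_rot: [-1.472, 0.648, -0.631]
wrist_force: [-0.3, 0.3, -0.4]
grip_width: 0.0883
```

Call:
{"fn": "servo_tool", "kwargs": {
  "xyz": [
    [-0.76,0.2,0.52],
    [-0.76,0.3,0.52],
    [-0.7,0.3,0.45],
    [0,0,0]
  ],
  "turn": [
    [0,0,0],
    [0,0,0],
    [0,0,0],
    [0,0,0]
  ],
  "jaw": [1,1,1,1]
}}

```text
time: 11.0
tool_pos: [0.562, 0.3535, 0.1445]
tcp_rot: [-1.474, 0.648, -0.625]
wrist_force: [-0.6, -0.8, -0.5]
grip_width: 0.0881
```

```bash
python3 -c "
from h import *
plan(568.4,357,33,43.1)
s=snap('wrist','w5.png')
for p in [(.5684,.357,.059)]: print(p,proj(s,p))
"
```

```text
t 11.0 pos [562.  353.5 144.5] shift now [0.08 2.79 0.19] turn [ 0.05  0.04 -0.13] shift after turn [0.05 2.79 0.18] F [-0.6 -0.8 -0.5] g 88.1
(0.5684, 0.357, 0.059) [265.32883028 200.76865804]
```

View pics/w5.png

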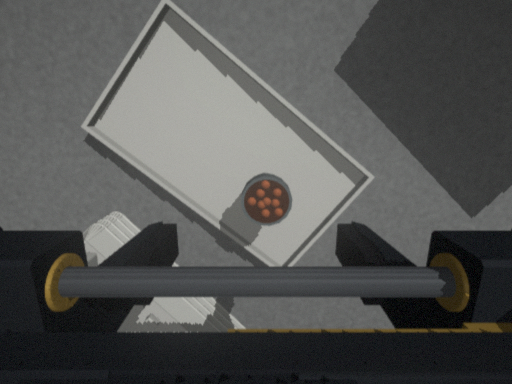

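Call:
{"fn": "servo_tool", "kwargs": {
  "xyz": [
    [0.05,0.6,0.2],
    [0,0.7,0],
    [0,0.7,0],
    [0,0.5,0],
    [0,0,0]
  ],
  "turn": [
    [0,0,-0.1],
    [0,0,0],
    [0,0,0],
    [0,0,0],
    [0,0,0]
  ],
  "jaw": [1,1,1,1,0.5]
}}

```text
time: 11.55
tool_pos: [0.5703, 0.352, 0.0441]
tcp_rot: [-1.48, 0.645, -0.637]
wrist_force: [-0.7, -0.1, 0.4]
grip_width: 0.082
```

```bash
python3 -c "
from h import *
plan(568.4,357,33.5,43.1)
"
```

```text
t 11.55 pos [570.3 352.   44.1] shift now [-0.12  0.27  0.05] turn [ 0.07 -0.02 -0.02] shift after turn [-0.12  0.27  0.05] F [-0.7 -0.1  0.4] g 82.0
```

Call:
{"fn": "servo_tool", "kwargs": {
  "xyz": [
    [-0.1,0.15,0.05],
    [0,0.1,0],
    [0,0,0],
    [0,0,0]
  ],
  "turn": [
    [0,0,0],
    [0,0,0],
    [0,0,0],
    [0,0,0]
  ],
  "jaw": [0.3,0.2,0.1,0.1]
}}

```text
time: 11.95
tool_pos: [0.5718, 0.3591, 0.0389]
tcp_rot: [-1.473, 0.639, -0.64]
wrist_force: [0.5, -0.1, 0.5]
grip_width: 0.0498
```

```bash
python3 -c "
from h import *
plan(568.4,357,33.5,43.1)
"
```

```text
t 11.95 pos [571.8 359.1  38.9] shift now [-0.02  0.13 -0.1 ] turn [-0.01 -0.    0.01] shift after turn [-0.02  0.13 -0.1 ] F [ 0.5 -0.1  0.5] g 49.8
```

Call:
{"fn": "servo_tool", "kwargs": {
  "xyz": [
    [0,0.12,-0.07],
    [0,0,0],
    [0,0,0],
    [0,0,0],
    [0,0,0]
  ],
  "turn": [
    [0,0,0],
    [0,0,0],
    [0,0,0],
    [0,0,0],
    [0,0,0]
  ],
  "jaw": [0.1,-0.3,-0.3,-0.3,-0.3]
}}

```text
time: 12.45
tool_pos: [0.5692, 0.357, 0.0331]
tcp_rot: [-1.475, 0.64, -0.64]
wrist_force: [0.2, -0.5, -1.2]
grip_width: 0.0432
```

Call:
{"fn": "servo_tool", "kwargs": {
  "xyz": [
    [0,0,0],
    [0,-0.2,0],
    [0,-0.6,0],
    [0,-0.9,0],
    [0,-0.9,0]
  ],
  "turn": [
    [0,0,0],
    [0,0,0],
    [0,0,0],
    [0,0,0],
    [0,0,0]
  ],
  "jaw": [-0.3,-0.3,-0.3,-0.3,-0.3]
}}

```text
time: 12.95
tool_pos: [0.5689, 0.3568, 0.1383]
tcp_rot: [-1.475, 0.64, -0.639]
wrist_force: [0.4, 0.2, -1.4]
grip_width: 0.0433
```

Call:
{"fn": "servo_tool", "kwargs": {
  "xyz": [
    [0,-0.9,0],
    [0,0,0]
  ],
  "turn": [
    [0,0,0],
    [0,0,0]
  ],
  "jaw": [-0.3,-0.3]
}}

```text
time: 13.15
tool_pos: [0.5727, 0.3585, 0.181]
tcp_rot: [-1.466, 0.632, -0.646]
wrist_force: [0.1, 0.3, -0.6]
grip_width: 0.0432
```

```bash
python3 -c "
from h import *
plan(565.6,-104.5,190,43.1)
s=snap('wrist','w6.png')
"
```

```text
t 13.15 pos [572.7 358.5 181. ] shift now [ 8.33 -0.28 -8.04] turn [-0.11 -0.    0.04] shift after turn [ 8.33 -0.23 -8.04] F [ 0.1  0.3 -0.6] g 43.2
```

View pics/w6.png

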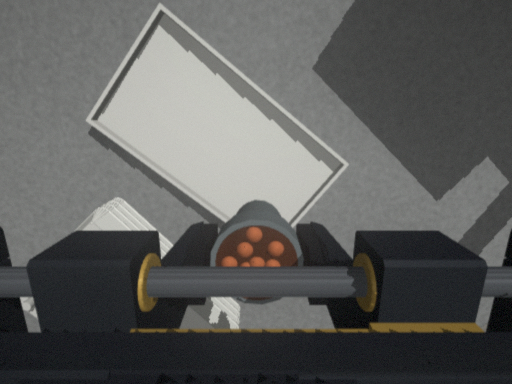

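Call:
{"fn": "servo_tool", "kwargs": {
  "xyz": [
    [0.35,-0.1,-0.34],
    [0.58,-0.1,-0.56],
    [0.58,0,-0.56],
    [0.58,0,-0.56],
    [0.58,0,-0.56]
  ],
  "turn": [
    [0,0,0],
    [0,0,0],
    [0,0,0],
    [0,0,0],
    [0,0,0]
  ],
  "jaw": [-0.3,-0.3,-0.3,-0.3,-0.3]
}}

```text
time: 13.7
tool_pos: [0.5652, 0.206, 0.1792]
tcp_rot: [-1.477, 0.642, -0.638]
wrist_force: [-0.1, -0.1, -0.2]
grip_width: 0.0429
```

Call:
{"fn": "servo_tool", "kwargs": {
  "xyz": [
    [0.58,0,-0.56],
    [0.58,0,-0.56],
    [0.58,0,-0.56],
    [0.58,0,-0.56],
    [0.58,0,-0.56]
  ],
  "turn": [
    [0,0,0],
    [0,0,0],
    [0,0,0],
    [0,0,0],
    [0,0,0]
  ],
  "jaw": [-0.3,-0.3,-0.3,-0.3,-0.3]
}}

```text
time: 14.2
tool_pos: [0.5624, 0.0452, 0.1793]
tcp_rot: [-1.476, 0.643, -0.638]
wrist_force: [0.6, -0.0, 0.0]
grip_width: 0.0429
```

Call:
{"fn": "servo_tool", "kwargs": {
  "xyz": [
    [0.58,0,-0.56],
    [0.58,0,-0.56],
    [0.58,0,-0.56],
    [0.4,0,-0.4],
    [0,0,0]
  ],
  "turn": [
    [0,0,0],
    [0,0,0],
    [0,0,0],
    [0,0,0],
    [0,0,0]
  ],
  "jaw": [-0.3,-0.3,-0.3,-0.3,-0.3]
}}

```text
time: 14.7
tool_pos: [0.5602, -0.0753, 0.1794]
tcp_rot: [-1.475, 0.645, -0.641]
wrist_force: [-0.6, 0.3, -1.6]
grip_width: 0.043
```

```bash
python3 -c "
from h import *
plan(565.6,-104.5,120,43.1)
"
```

```text
t 14.7 pos [560.2 -75.3 179.4] shift now [ 0.63  1.48 -0.4 ] turn [ 0.02 -0.04 -0.02] shift after turn [ 0.62  1.49 -0.4 ] F [-0.6  0.3 -1.6] g 43.0
```

Call:
{"fn": "servo_tool", "kwargs": {
  "xyz": [
    [0.32,0.3,-0.2],
    [0.31,0.5,-0.2],
    [0,0.68,0],
    [0,0,0],
    [0,0,0]
  ],
  "turn": [
    [0,0,0],
    [0,0,0],
    [0,0,0],
    [0,0,0],
    [0,0,0]
  ],
  "jaw": [-0.3,-0.3,-0.3,-0.3,-0.3]
}}

```text
time: 15.2
tool_pos: [0.5665, -0.1008, 0.1207]
tcp_rot: [-1.475, 0.642, -0.637]
wrist_force: [-0.1, -0.8, -1.0]
grip_width: 0.0434
```

```bash
python3 -c "
from h import *
plan(565.6,-104.5,120,43.1)
s=snap('wrist','w7.png')
for p in [(.6356,-.1071,.058),(.5656,-.1045,.028),(.6332,-.1771,.058),(.5632,-.1744,.058)]: print(p,proj(s,p))
"
```

```text
t 15.2 pos [ 566.5 -100.8  120.7] shift now [ 0.05  0.02 -0.08] turn [ 0.01  0.   -0.03] shift after turn [ 0.05  0.02 -0.08] F [-0.1 -0.8 -1. ] g 43.4
(0.6356, -0.1071, 0.058) [313.375966   266.73043559]
(0.5656, -0.1045, 0.028) [252.96200262 197.6397632 ]
(0.6332, -0.1771, 0.058) [252.49840006 318.65473595]
(0.5632, -0.1744, 0.058) [191.646527   266.22125406]
```

View pics/w7.png

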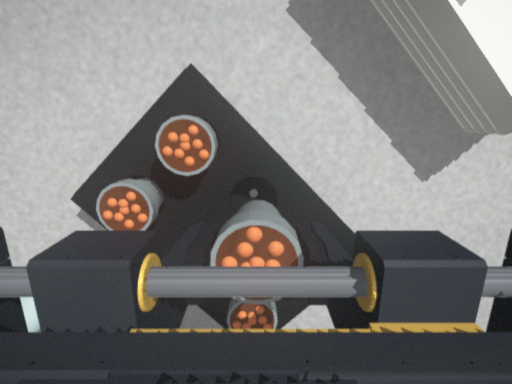

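Call:
{"fn": "servo_tool", "kwargs": {
  "xyz": [
    [0.05,0.6,-0.08],
    [0,0.5,0],
    [0,0.4,0],
    [0,0.2,0],
    [0,0,0]
  ],
  "turn": [
    [0,0,0],
    [0,0,0],
    [0,0,0],
    [0,0,0],
    [0,0,0]
  ],
  "jaw": [-0.3,-0.3,-0.3,-0.3,-0.3]
}}

```text
time: 15.75
tool_pos: [0.5662, -0.1047, 0.0533]
tcp_rot: [-1.475, 0.64, -0.638]
wrist_force: [0.4, 0.1, -1.1]
grip_width: 0.0432
```

Call:
{"fn": "servo_tool", "kwargs": {
  "xyz": [
    [0,0.2,0],
    [0,0.15,0],
    [0,0.1,0],
    [0,0,0]
  ],
  "turn": [
    [0,0,0],
    [0,0,0],
    [0,0,0],
    [0,0,0]
  ],
  "jaw": [-0.3,-0.3,-0.3,-0.3]
}}

```text
time: 16.15
tool_pos: [0.5661, -0.1049, 0.0354]
tcp_rot: [-1.475, 0.641, -0.639]
wrist_force: [0.6, -0.1, -0.8]
grip_width: 0.0433
```

```bash
python3 -c "
from h import *
plan(565.6,-104.5,32,43.1)
"
```

```text
t 16.15 pos [ 566.1 -104.9   35.4] shift now [-0.02  0.08 -0.  ] turn [ 0.   -0.   -0.01] shift after turn [-0.02  0.08 -0.  ] F [ 0.6 -0.1 -0.8] g 43.3
```

Call:
{"fn": "servo_tool", "kwargs": {
  "xyz": [
    [0,0.06,0],
    [0,0.04,0],
    [0,0,0]
  ],
  "turn": [
    [0,0,0],
    [0,0,0],
    [0,0,0]
  ],
  "jaw": [-0.3,-0.3,-0.3]
}}

```text
time: 16.45
tool_pos: [0.5665, -0.1051, 0.0318]
tcp_rot: [-1.474, 0.64, -0.64]
wrist_force: [0.2, 0.9, -1.1]
grip_width: 0.0433
```

Call:
{"fn": "servo_tool", "kwargs": {
  "xyz": [
    [0,0.03,0],
    [0,0,0]
  ],
  "turn": [
    [0,0,0],
    [0,0,0]
  ],
  "jaw": [-0.3,-0.3]
}}

```text
time: 16.65
tool_pos: [0.5671, -0.1054, 0.0316]
tcp_rot: [-1.475, 0.639, -0.641]
wrist_force: [-2.0, 0.1, 3.8]
grip_width: 0.0433
```

Contact. Release.

Call:
{"fn": "servo_tool", "kwargs": {
  "xyz": [
    [0,0,0],
    [0,0,0],
    [0,0,0],
    [0,0,0],
    [0,-0.3,0]
  ],
  "turn": [
    [0,0,0],
    [0,0,0],
    [0,0,0],
    [0,0,0],
    [0,0,0]
  ],
  "jaw": [0.2,0.4,0.6,0.8,0.8]
}}

```text
time: 17.15
tool_pos: [0.5651, -0.1045, 0.0414]
tcp_rot: [-1.474, 0.643, -0.637]
wrist_force: [-0.6, -0.5, -0.3]
grip_width: 0.0788
```

Call:
{"fn": "servo_tool", "kwargs": {
  "xyz": [
    [0,-0.6,0],
    [0,-0.9,0],
    [0,-0.9,0],
    [0,-0.9,0],
    [0,-0.4,0]
  ],
  "turn": [
    [0,0,0],
    [0,0,0],
    [0,0,0],
    [0,0,0],
    [0,0,0]
  ],
  "jaw": [0.8,0.5,0.3,0.3,0.3]
}}

```text
time: 17.65
tool_pos: [0.5683, -0.1057, 0.1958]
tcp_rot: [-1.474, 0.634, -0.645]
wrist_force: [0.1, 0.0, -0.1]
grip_width: 0.0574
```

```bash
python3 -c "
from h import *
s=snap('wrist','w8.png')
plan(440,130,200,41.3)
"
```

```text
t 17.7 pos [ 569.1 -106.   197.4] shift now [-6.51 -0.11  1.67] turn [-0.04  0.31  0.08] shift after turn [-6.56 -0.07  1.47] F [ 1.3 -1.3  1.9] g 57.2
```

View pics/w8.png

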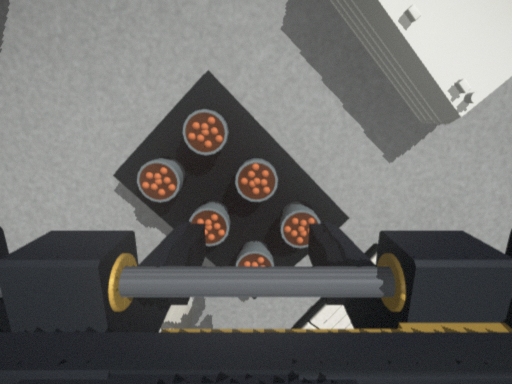

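Call:
{"fn": "servo_tool", "kwargs": {
  "xyz": [
    [-0.5,0,0.2],
    [-0.8,0,0.36],
    [-0.8,0,0.36],
    [-0.8,0,0.36],
    [-0.8,0,0.36]
  ],
  "turn": [
    [0,0.31,0],
    [0,0,0],
    [0,0,0],
    [0,0,0],
    [0,0,0]
  ],
  "jaw": [0.3,0.3,0.3,0.3,0.3]
}}

```text
time: 18.2
tool_pos: [0.5165, 0.0504, 0.1905]
tcp_rot: [-1.467, 0.664, -0.664]
wrist_force: [-0.5, -0.3, 0.2]
grip_width: 0.0571
```

```bash
python3 -c "
from h import *
plan(496,199,200,41.3)
"
```

```text
t 18.2 pos [516.5  50.4 190.5] shift now [-3.13 -0.24  2.07] turn [ 0. -0. -0.] shift after turn [-3.13 -0.24  2.07] F [-0.5 -0.3  0.2] g 57.1
```

Call:
{"fn": "servo_tool", "kwargs": {
  "xyz": [
    [-0.8,0,0.5],
    [-0.8,0,0.5],
    [-0.8,0,0.5],
    [-0.7,0,0.5],
    [0,0,0]
  ],
  "turn": [
    [0,0,0],
    [0,0,0],
    [0,0,0],
    [0,0,0],
    [0,0,0]
  ],
  "jaw": [0.3,0.3,0.3,0.3,0.3]
}}

```text
time: 18.7
tool_pos: [0.4945, 0.1985, 0.1906]
tcp_rot: [-1.467, 0.661, -0.66]
wrist_force: [1.0, -0.2, 0.7]
grip_width: 0.0574
```

Call:
{"fn": "servo_tool", "kwargs": {
  "xyz": [
    [0,0,0],
    [0,0,0]
  ],
  "turn": [
    [0,0,0],
    [0,0,0]
  ],
  "jaw": [0.3,0.3]
}}

```text
time: 18.9
tool_pos: [0.4957, 0.1943, 0.1905]
tcp_rot: [-1.467, 0.664, -0.664]
wrist_force: [-0.1, 0.0, 0.7]
grip_width: 0.0576
```

```bash
python3 -c "
from h import *
plan(496,199,200,41.3)
s=snap('wrist','w9.png')
plan(496,199,200,41.3)
# cover model pose
c=np.array([.571,.150]);a=np.radians(-3.7);Q=np.array([[np.cos(a),-np.sin(a)],[np.sin(a),np.cos(a)]])
im=cv2.cvtColor(s['img'],cv2.COLOR_RGB2BGR)
def P(x,y,z): 
    w=c+Q@np.array([x,y])/1000; return proj(s,[w[0],w[1],.036+z/1000])
for q in [(-100,66,24),(100,66,24),(-100,-66,24),(100,-66,24),(-78,44,50),(-78-14.1,44+14.1,50),(-78+14.1,44-14.1,50)]:
    u=P(*q);print(q,u);cv2.circle(im,tuple(int(v) for v in u),2,(0,0,255),-1)
cv2.imwrite('pics/w9b.png',cv2.resize(im,(800,600)))
print(models.spot_point('wrist','tab'))
"
```

```text
t 18.9 pos [495.7 194.3 190.5] shift now [-0.08 -0.24  0.08] turn [ 0.01 -0.    0.  ] shift after turn [-0.08 -0.24  0.08] F [-0.1  0.   0.7] g 57.6
t 18.95 pos [495.8 194.  190.6] shift now [-0.09 -0.24  0.08] turn [ 0.   -0.01  0.  ] shift after turn [-0.09 -0.24  0.09] F [ 0.6 -0.1  0.3] g 57.5
(-100, 66, 24) [260.0531985  150.17782849]
(100, 66, 24) [389.11006326 280.14650741]
(-100, -66, 24) [170.83146304 239.49616878]
(100, -66, 24) [300.29879341 350.42908313]
(-78, 44, 50) [260.27477131 188.03733346]
(-92.1, 58.1, 50) [260.34740778 166.22413523]
(-63.9, 29.9, 50) [260.20497593 208.99733473]
[{'uv': [261.0, 188.5], 'p': 0.66}]
```

View pics/w9b.png

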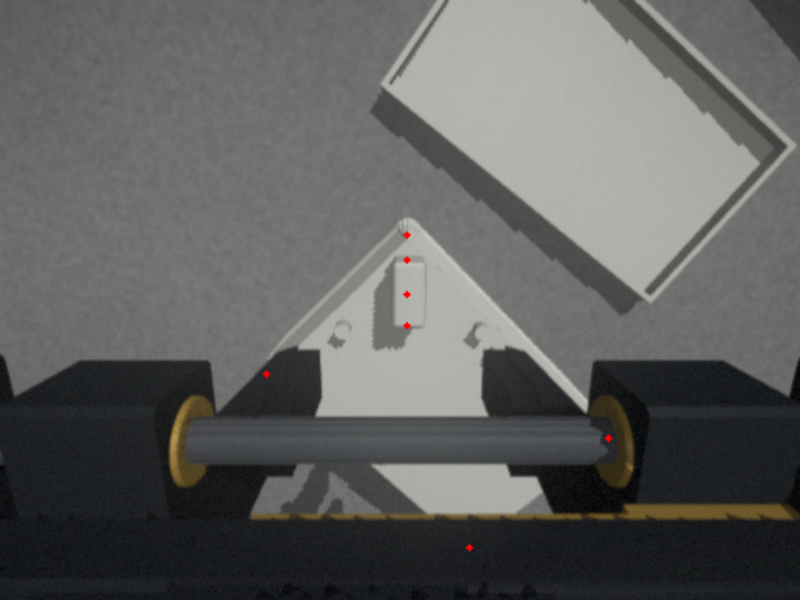

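Call:
{"fn": "servo_tool", "kwargs": {
  "xyz": [
    [-0.09,0.5,0.11],
    [0,0.8,0],
    [0,0.8,0],
    [0,0.4,0],
    [0,0,0]
  ],
  "turn": [
    [0,0,0],
    [0,0,0],
    [0,0,0],
    [0,0,0],
    [0,0,0]
  ],
  "jaw": [0,0,0,0,0]
}}

```text
time: 19.5
tool_pos: [0.4948, 0.1993, 0.088]
tcp_rot: [-1.47, 0.669, -0.662]
wrist_force: [0.2, 0.2, 0.2]
grip_width: 0.0441
```

```bash
python3 -c "
from h import *
plan(496.8,199.6,63,41.3)
s=snap('wrist','w10.png')
"
```

```text
t 19.5 pos [494.8 199.3  88. ] shift now [0.03 0.63 0.05] turn [ 0.05 -0.02 -0.03] shift after turn [0.03 0.63 0.04] F [0.2 0.2 0.2] g 44.1
```

View pics/w10.png

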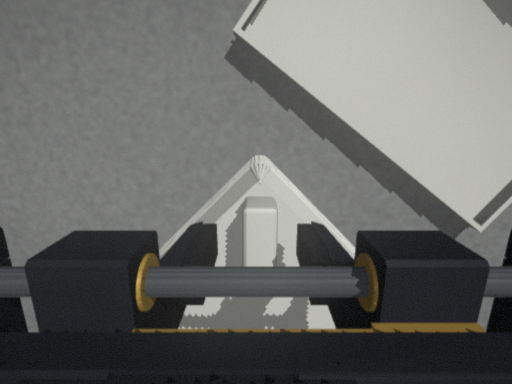

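Call:
{"fn": "servo_tool", "kwargs": {
  "xyz": [
    [0.02,0.3,0.03],
    [0,0.2,0],
    [0,0.1,0],
    [0,0,0],
    [0,0,0]
  ],
  "turn": [
    [0,0,0],
    [0,0,0],
    [0,0,0],
    [0,0,0],
    [0,0,0]
  ],
  "jaw": [-0.1,-0.1,-0.1,-0.1,-0.1]
}}

```text
time: 20.05
tool_pos: [0.4982, 0.201, 0.0669]
tcp_rot: [-1.467, 0.663, -0.664]
wrist_force: [0.3, -0.2, 0.4]
grip_width: 0.0399
```

```bash
python3 -c "
from h import *
plan(496.8,199.6,63,41.3)
"
```

```text
t 20.05 pos [498.2 201.   66.9] shift now [ 0.    0.1  -0.05] turn [-0.  0.  0.] shift after turn [ 0.    0.1  -0.05] F [ 0.3 -0.2  0.4] g 39.9
```

Call:
{"fn": "servo_tool", "kwargs": {
  "xyz": [
    [0,0.09,-0.02],
    [0,0,0],
    [0,0,0],
    [0,0,0],
    [0,0,0]
  ],
  "turn": [
    [0,0,0],
    [0,0,0],
    [0,0,0],
    [0,0,0],
    [0,0,0]
  ],
  "jaw": [-0.1,-0.3,-0.6,-0.7,-0.8],
  "newtons": 30
}}

```text
time: 20.55
tool_pos: [0.4969, 0.2003, 0.0631]
tcp_rot: [-1.468, 0.665, -0.663]
wrist_force: [-3.1, -1.5, 3.2]
grip_width: 0.0198
```

Call:
{"fn": "servo_tool", "kwargs": {
  "xyz": [
    [0,0,0],
    [0,0,0],
    [0,0,0]
  ],
  "turn": [
    [0,0,0],
    [0,0,0],
    [0,0,0]
  ],
  "jaw": [-0.9,-0.9,-0.9],
  "newtons": 55
}}

```text
time: 20.85
tool_pos: [0.4969, 0.2003, 0.0631]
tcp_rot: [-1.468, 0.665, -0.663]
wrist_force: [-5.0, -2.0, 5.9]
grip_width: 0.0196
```

```bash
cat > peel.py <<'E'
from h import *
np.set_printoptions(precision=2,suppress=True)
c=np.array([.571,.150]);a=np.radians(-3.7);Q=np.array([[np.cos(a),-np.sin(a)],[np.sin(a),np.cos(a)]])
def W(x,y,z): return np.r_[c+Q@np.array([x,y])/1000,.036+z/1000]
piv=W(105,-71,0);d=Q@np.array([173,-105.]);d/=np.linalg.norm(d)
om=np.array([-d[1],d[0],0])
st=ctrl.read_state();M=R.from_rotvec(st['tcp_rot']);p=st['tool_pos']
plan(496.8,199.6,63,41.3)
for i in range(7):
    dR=R.from_rotvec(om*.02)
    pn=piv+dR.apply(p-piv);print('xyz',M.inv().apply(pn-p)/.04,'turn',M.inv().apply(om*.02)/.1,'z',pn*1000)
    p=pn;M=dR*M
E
python3 peel.py
```

```text
t 20.85 pos [496.9 200.3  63.1] shift now [ 0.01  0.   -0.01] turn [ 0.01  0.   -0.01] shift after turn [ 0.01  0.   -0.01] F [-5.  -2.   5.9] g 19.6
xyz [ 0.01 -0.11  0.  ] turn [-0.05 -0.    0.19] z [497.42 199.94  67.44]
xyz [ 0.01 -0.11  0.  ] turn [-0.05 -0.    0.19] z [497.97 199.56  71.75]
xyz [ 0.01 -0.11  0.  ] turn [-0.05 -0.    0.19] z [498.59 199.12  76.04]
xyz [ 0.01 -0.11  0.  ] turn [-0.05 -0.    0.19] z [499.28 198.64  80.31]
xyz [ 0.01 -0.11  0.  ] turn [-0.05 -0.    0.19] z [500.04 198.11  84.56]
xyz [ 0.01 -0.11  0.  ] turn [-0.05 -0.    0.19] z [500.87 197.53  88.8 ]
xyz [ 0.01 -0.11  0.  ] turn [-0.05 -0.    0.19] z [501.77 196.9   93.02]
```

Call:
{"fn": "servo_tool", "kwargs": {
  "xyz": [
    [0.01,-0.11,0],
    [0.01,-0.11,0],
    [0.01,-0.11,0],
    [0,0,0],
    [0,0,0]
  ],
  "turn": [
    [-0.05,0,0.19],
    [-0.05,0,0.19],
    [-0.05,0,0.19],
    [0,0,0],
    [0,0,0]
  ],
  "jaw": [-0.9,-0.9,-0.9,-0.9,-0.9]
}}

```text
time: 21.35
tool_pos: [0.4984, 0.1993, 0.0765]
tcp_rot: [-1.456, 0.711, -0.615]
wrist_force: [-3.9, -0.4, 0.3]
grip_width: 0.0193
```

```bash
python3 -c "
from h import *
plan(496.8,199.6,63,41.3)
s=snap('scene','s1.png')
im=cv2.cvtColor(s['img'],cv2.COLOR_RGB2BGR)
cv2.imwrite('pics/s1.png',cv2.resize(im[130:270,270:450],None,fx=4,fy=4,interpolation=2))
"
```

```text
t 21.35 pos [498.4 199.3  76.5] shift now [-0.01  0.34 -0.02] turn [ 0.15 -0.   -0.58] shift after turn [-0.03  0.34 -0.03] F [-3.9 -0.4  0.3] g 19.3
```

View pics/s1.png

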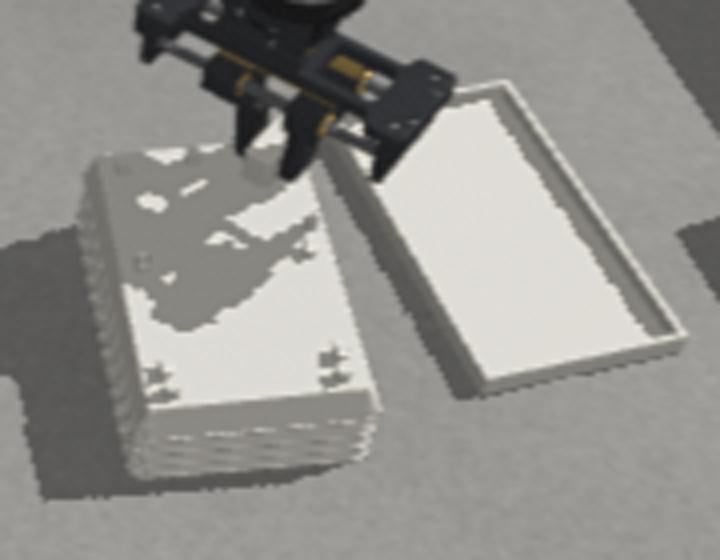

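Call:
{"fn": "servo_tool", "kwargs": {
  "xyz": [
    [0.01,-0.11,0],
    [0.01,-0.11,0],
    [0.01,-0.11,0],
    [0,0,0],
    [0,0,0]
  ],
  "turn": [
    [-0.05,0,0.19],
    [-0.05,0,0.19],
    [-0.05,0,0.19],
    [0,0,0],
    [0,0,0]
  ],
  "jaw": [-0.9,-0.9,-0.9,-0.9,-0.9]
}}

```text
time: 21.9
tool_pos: [0.5013, 0.1976, 0.0899]
tcp_rot: [-1.444, 0.753, -0.57]
wrist_force: [0.6, -2.4, -2.2]
grip_width: 0.02
```

```bash
python3 -c "
from h import *
plan(496.8,199.6,63,41.3)
s=snap('scene','s1.png')
im=cv2.cvtColor(s['img'],cv2.COLOR_RGB2BGR)
cv2.imwrite('pics/s2.png',cv2.resize(im[130:270,270:450],None,fx=4,fy=4,interpolation=2))
s=snap('wrist','w11.png')
"
```

```text
t 21.9 pos [501.3 197.6  89.9] shift now [-0.04  0.68 -0.03] turn [ 0.28 -0.   -1.12] shift after turn [-0.11  0.67 -0.05] F [ 0.6 -2.4 -2.2] g 20.0
```

View pics/s2.png

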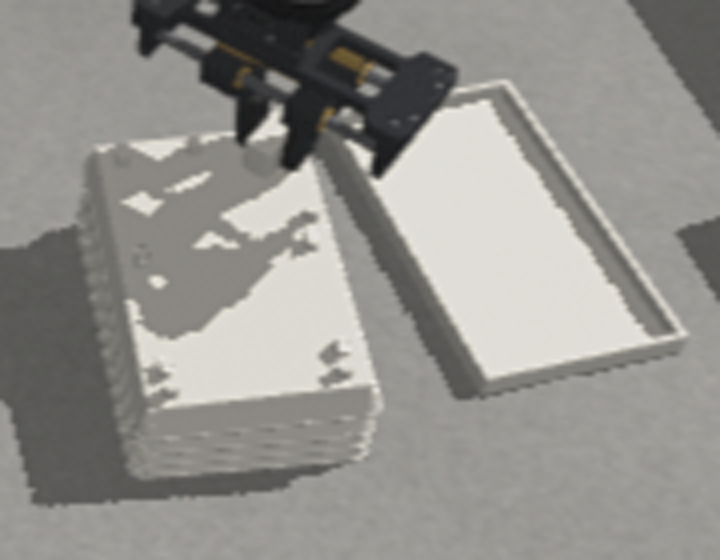

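View pics/w11.png

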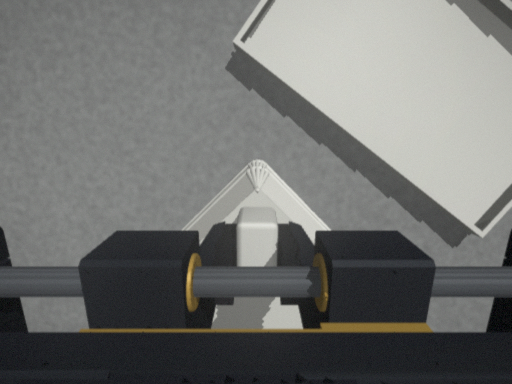

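```bash
python3 -c "
from h import *
st=ctrl.read_state();M=R.from_rotvec(st['tcp_rot']);print(M.inv().apply([0,0,1]))
"
```

```text
[-0.1122837  -0.99326228 -0.02867768]
```

Call:
{"fn": "servo_tool", "kwargs": {
  "xyz": [
    [-0.01,-0.12,0],
    [-0.01,-0.12,0],
    [-0.01,-0.12,0],
    [-0.01,-0.12,0],
    [0,0,0]
  ],
  "turn": [
    [0,0,0],
    [0,0,0],
    [0,0,0],
    [0,0,0],
    [0,0,0]
  ],
  "jaw": [-0.9,-0.9,-0.9,-0.9,-0.9]
}}

```text
time: 22.5
tool_pos: [0.5016, 0.1981, 0.1097]
tcp_rot: [-1.444, 0.753, -0.569]
wrist_force: [-1.3, -0.0, -1.5]
grip_width: 0.0199
```

Call:
{"fn": "servo_tool", "kwargs": {
  "xyz": [
    [-0.02,-0.2,-0.01],
    [-0.02,-0.2,-0.01],
    [-0.02,-0.2,-0.01],
    [-0.02,-0.2,-0.01],
    [-0.02,-0.2,-0.01]
  ],
  "turn": [
    [0,0,0],
    [0,0,0],
    [0,0,0],
    [0,0,0],
    [0,0,0]
  ],
  "jaw": [-0.9,-0.9,-0.9,-0.9,-0.9]
}}

```text
time: 23.0
tool_pos: [0.5009, 0.1968, 0.1497]
tcp_rot: [-1.445, 0.754, -0.568]
wrist_force: [0.6, 0.4, -1.4]
grip_width: 0.0195
```

```bash
python3 -c "
from h import *
plan(496.8,199.6,63,41.3)
s=snap('scene','s1.png')
im=cv2.cvtColor(s['img'],cv2.COLOR_RGB2BGR)
cv2.imwrite('pics/s3.png',cv2.resize(im[100:270,250:450],None,fx=4,fy=4,interpolation=2)[:600])
"
```

```text
t 23.0 pos [500.9 196.8 149.7] shift now [0.13 2.17 0.03] turn [ 0.3   0.   -1.14] shift after turn [-0.12  2.17 -0.03] F [ 0.6  0.4 -1.4] g 19.5
```

View pics/s3.png

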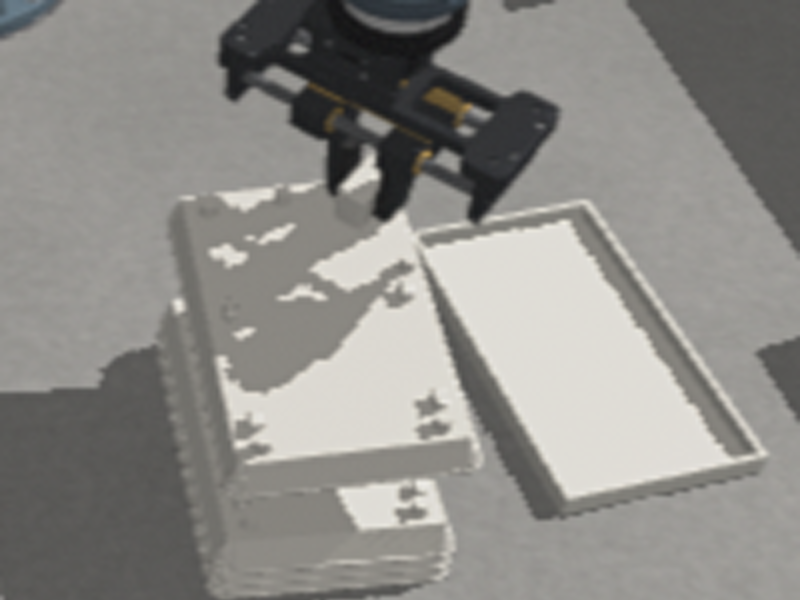

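Call:
{"fn": "servo_tool", "kwargs": {
  "xyz": [
    [-0.03,-0.3,-0.01],
    [-0.03,-0.3,-0.01],
    [-0.03,-0.3,-0.01],
    [-0.03,-0.3,-0.01],
    [-0.03,-0.2,-0.01]
  ],
  "turn": [
    [0,0,0],
    [0,0,0],
    [0,0,0],
    [0,0,0],
    [0,0,0]
  ],
  "jaw": [-0.9,-0.9,-0.9,-0.9,-0.9]
}}

```text
time: 23.55
tool_pos: [0.5013, 0.1964, 0.2069]
tcp_rot: [-1.444, 0.753, -0.569]
wrist_force: [0.5, 0.1, -1.1]
grip_width: 0.0196
```

Call:
{"fn": "servo_tool", "kwargs": {
  "xyz": [
    [0,0,0],
    [0,0,0],
    [0,0,0],
    [0,0,0],
    [0,0,0]
  ],
  "turn": [
    [0.06,0,-0.23],
    [0.06,0,-0.23],
    [0.06,0,-0.23],
    [0.06,0,-0.23],
    [0.06,0,-0.22]
  ],
  "jaw": [-0.9,-0.9,-0.9,-0.9,-0.9]
}}

```text
time: 24.05
tool_pos: [0.5004, 0.1964, 0.2048]
tcp_rot: [-1.468, 0.663, -0.665]
wrist_force: [0.6, -0.2, -1.6]
grip_width: 0.0197
```

```bash
python3 -c "
from h import *
plan(489.4,-91.6,200,43.1)
s=snap('wrist','w12.png')
"
```

```text
t 24.05 pos [500.4 196.4 204.8] shift now [ 5.23  0.13 -4.96] turn [ 0.   -0.31  0.01] shift after turn [ 5.07  0.12 -5.12] F [ 0.6 -0.2 -1.6] g 19.7
```

View pics/w12.png

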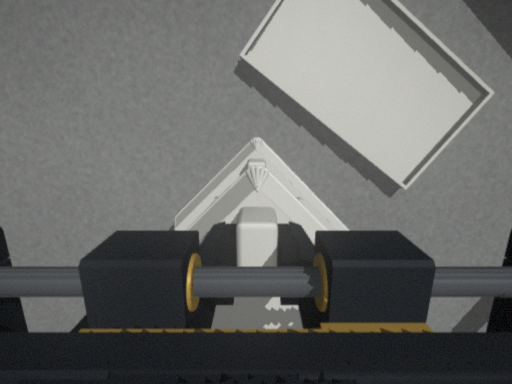

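Call:
{"fn": "servo_tool", "kwargs": {
  "xyz": [
    [0.2,0,-0.2],
    [0.35,0,-0.35],
    [0.45,0,-0.45],
    [0.45,0,-0.45],
    [0.45,0,-0.45]
  ],
  "turn": [
    [0,-0.1,0],
    [0,-0.1,0],
    [0,-0.1,0],
    [0,0,0],
    [0,0,0]
  ],
  "jaw": [-0.9,-0.9,-0.9,-0.9,-0.9]
}}

```text
time: 24.6
tool_pos: [0.4958, 0.0882, 0.2051]
tcp_rot: [-1.475, 0.64, -0.64]
wrist_force: [0.3, -0.5, -1.5]
grip_width: 0.0198
```

Call:
{"fn": "servo_tool", "kwargs": {
  "xyz": [
    [0.45,0,-0.45],
    [0.45,0,-0.45],
    [0.45,0,-0.45],
    [0.45,0,-0.45],
    [0.45,0,-0.45]
  ],
  "turn": [
    [0,0,0],
    [0,0,0],
    [0,0,0],
    [0,0,0],
    [0,0,0]
  ],
  "jaw": [-0.9,-0.9,-0.9,-0.9,-0.9]
}}

```text
time: 25.1
tool_pos: [0.4915, -0.0392, 0.2051]
tcp_rot: [-1.475, 0.64, -0.641]
wrist_force: [-1.1, -0.5, -1.8]
grip_width: 0.0195
```

Call:
{"fn": "servo_tool", "kwargs": {
  "xyz": [
    [0.35,0.1,-0.4],
    [0.25,0.1,-0.3],
    [0.15,0.1,-0.15],
    [0,0,0],
    [0,0,0]
  ],
  "turn": [
    [0,0,0],
    [0,0,0],
    [0,0,0],
    [0,0,0],
    [0,0,0]
  ],
  "jaw": [-0.9,-0.9,-0.9,-0.9,-0.9]
}}

```text
time: 25.6
tool_pos: [0.4873, -0.0829, 0.1931]
tcp_rot: [-1.474, 0.641, -0.64]
wrist_force: [0.6, 0.1, -1.0]
grip_width: 0.0197
```

```bash
python3 -c "
from h import *
plan(489.4,-91.6,182,43.1)
"
```

```text
t 25.6 pos [487.3 -82.9 193.1] shift now [ 0.19  0.28 -0.11] turn [-0.   -0.01 -0.  ] shift after turn [ 0.19  0.28 -0.11] F [ 0.6  0.1 -1. ] g 19.7
```

Call:
{"fn": "servo_tool", "kwargs": {
  "xyz": [
    [0.1,0.14,-0.06],
    [0.09,0.14,-0.05],
    [0,0,0],
    [0,0,0],
    [0,0,0]
  ],
  "turn": [
    [0,0,0],
    [0,0,0],
    [0,0,0],
    [0,0,0],
    [0,0,0]
  ],
  "jaw": [-0.9,-0.9,-0.9,-0.9,-0.9]
}}

```text
time: 26.1
tool_pos: [0.4894, -0.0918, 0.182]
tcp_rot: [-1.474, 0.64, -0.64]
wrist_force: [-0.8, 0.4, -0.7]
grip_width: 0.0195
```

```bash
python3 -c "
from h import *
plan(489.4,-91.6,182,43.1)
for n in ['top','scene']:
    s=snap(n);im=cv2.cvtColor(s['img'],cv2.COLOR_RGB2BGR)
    c=np.array([.565,-.1395]);a=np.radians(-1.9)
    for z0,col in [(.155,(0,0,255))]:
        def P(x,y,z):
            return proj(s,[c[0]+(np.cos(a)*x-np.sin(a)*y)/1000,c[1]+(np.sin(a)*x+np.cos(a)*y)/1000,z0+z/1000])
        for hx,hy,z in [(108,74,0),(100,66,24)]:
            q=np.array([P(i*hx,j*hy,z) for i,j in [(1,1),(1,-1),(-1,-1),(-1,1)]])
            print(n,q.round(1).tolist())
            cv2.polylines(im,[np.int32(q*16)],True,col,1,4,4)
    y0,x0=(110,220) if n=='top' else (120,120)
    cv2.imwrite('pics/f_%s.png'%n,cv2.resize(im[y0:y0+150,x0:x0+200],None,fx=4,fy=4,interpolation=2))
    cv2.imwrite('pics/g_%s.png'%n,im)
"
```

```text
t 26.1 pos [489.4 -91.8 182. ] shift now [-0.  0.  0.] turn [-0.   -0.01 -0.  ] shift after turn [-0.  0.  0.] F [-0.8  0.4 -0.7] g 19.5
top [[271.3, 132.9], [337.8, 136.0], [335.4, 233.7], [267.6, 230.9]]
top [[275.7, 134.2], [336.6, 137.1], [334.3, 230.0], [272.2, 227.5]]
scene [[246.4, 216.4], [175.6, 224.2], [173.4, 154.1], [234.8, 148.4]]
scene [[241.9, 206.6], [178.0, 213.5], [175.6, 148.6], [231.5, 143.4]]
```

View pics/f_top.png

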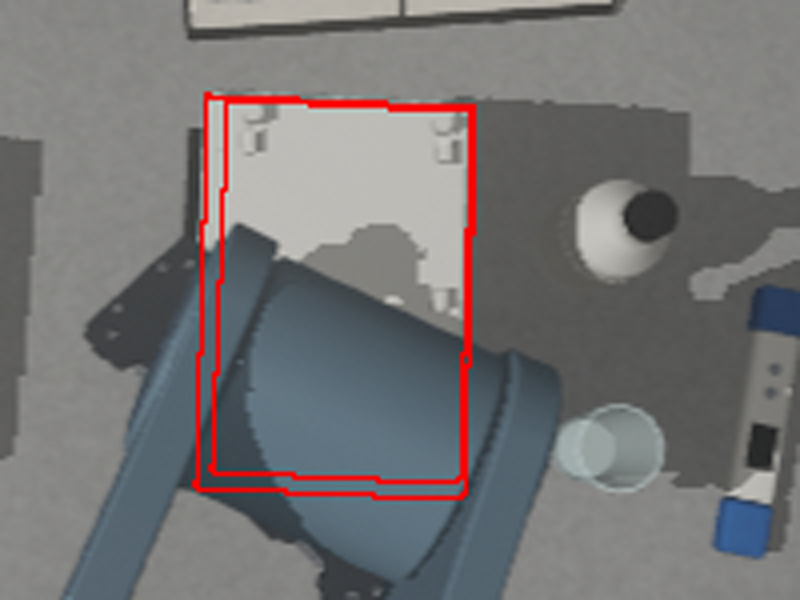

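View pics/f_scene.png

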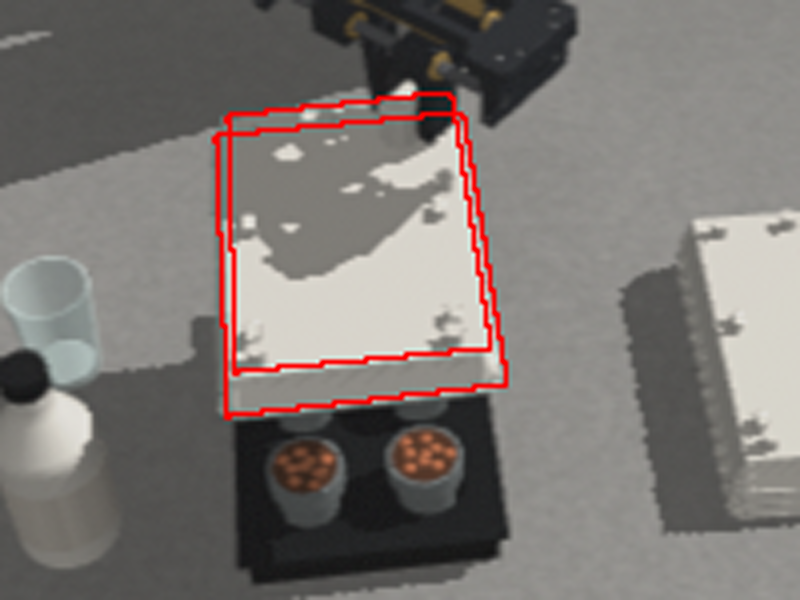

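View pics/g_top.png

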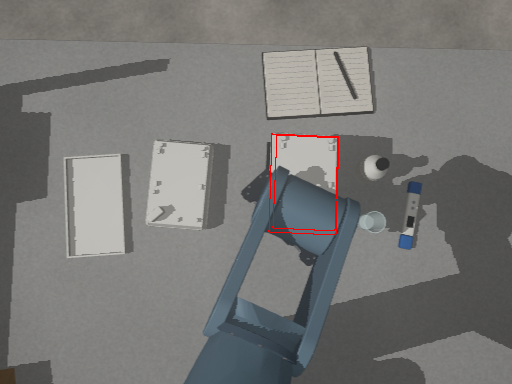

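```bash
python3 -c "
from h import *
for n in ['top','scene']:
    s=snap(n);im=cv2.cvtColor(s['img'],cv2.COLOR_RGB2BGR)
    y0,x0=(125,260) if n=='top' else (135,165)
    cv2.imwrite('pics/h_%s.png'%n,cv2.resize(im[y0:y0+95,x0:x0+95],None,fx=6,fy=6,interpolation=2))
"
```

```text
(no output)
```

View pics/h_top.png

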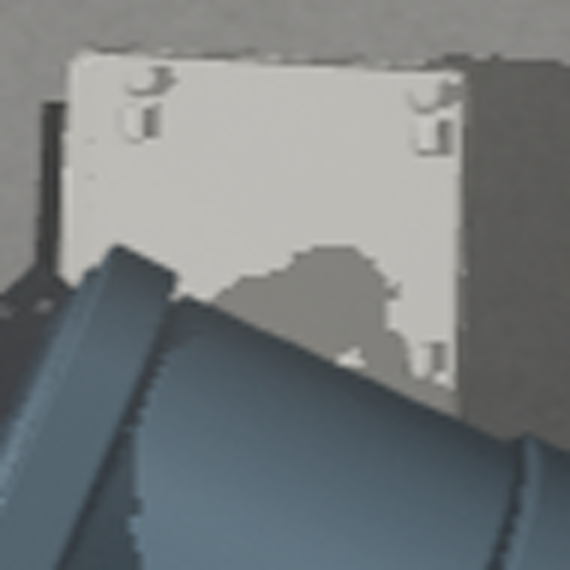

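View pics/h_scene.png

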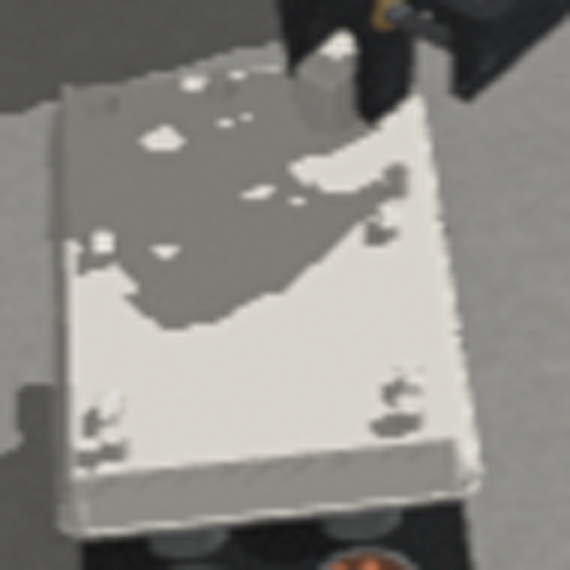

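Call:
{"fn": "servo_tool", "kwargs": {
  "xyz": [
    [0,0,0],
    [0,0,0],
    [0,0,0]
  ],
  "turn": [
    [0,0,0],
    [0,0,0],
    [0,0,0]
  ],
  "jaw": [-0.9,-0.9,-0.9]
}}

```text
time: 26.6
tool_pos: [0.4893, -0.0919, 0.182]
tcp_rot: [-1.474, 0.64, -0.641]
wrist_force: [-0.9, 0.4, -1.1]
grip_width: 0.0195
```

```bash
python3 -c "
from h import *
plan(489.4,-91.6,182,43.1)
print(ctrl.hand_in())
"
```

```text
t 26.6 pos [489.3 -91.9 182. ] shift now [-0.    0.    0.01] turn [ 0.   -0.01  0.  ] shift after turn [-0.    0.    0.01] F [-0.9  0.4 -1.1] g 19.5
the job is handed in; nothing more can be done
None
```

The job is handed in at 26.6 s: both spare pots are in the tray, the top cover is peeled off, and the arm is holding it level over the pots.

- **Pots:** I set both spares into the two empty sockets. Each touched the socket floor at about the height I expected, and a wrist picture afterwards showed all six pots in place.
- **Peel:** I raised the tab corner about 27 mm, judging by how far the gripper rose, with the opposite corner still looking seated in the scene picture. Then I lifted the cover straight off. Later pictures show the second cover still in the stack.
- **Final hold:** the cover is gripped with 55 N and lined up with the tray. In both fixed camera views its edges matched the planned outline to about 1–2 pixels (roughly 2–4 mm). The rim is about 97 mm above the pot rims, worked out from the gripper height and where it gripped the tab; I didn't measure it directly.

No check failed. The only disagreement was in the scene view, which put the cover about 1 pixel (roughly 2 mm) to one side, while the top view showed no offset there. I left it as it was. I didn't measure the bystander objects again, but they look unmoved in the last picture from above.

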